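# Aim the pick-up sensor's light spot and clamp its mirror mount

## Task

Aim the moulding machine's sensor light: turn the two winged screws of the mirror mount, the one on the white post and the one on top of the swivelling mirror head, until the red light spot lies wholly inside the ring on the round-marked tile (not the tile with the square outline). Then push the clamp lever fully over to its other side to lock the mount. Leave the spot inside the ring, and do not knock the cup, the mould ring or the screwdriver about.

Things in the scene. Friction and masses are not known exactly. Their poses are not given: they have to be found in the camera images.
- unit: Fixed sensor unit on the table, may be yawed. Its frame u: origin on the table on the swivel axis of the mirror head; u+x points to the white pick-up plate (180 x 190 x 12 mm, centred 205 mm along u+x), roughly to the robot's left; u+y roughly towards the robot; z up. The head's top (104 x 80 mm) and the white post behind it (at u x -0.13, 50 x 60 mm) are 112 mm high.
- screw_a (a joint): Angle (rad, -2.6 to 2.6) of winged screw A, on the white post at u (-0.13, 0). Grows when turned clockwise seen from above. Each rad swivels the mirror head, screw B and the spot 0.17 rad anticlockwise (seen from above) about the vertical through unit's origin: the spot goes about 35 mm towards u+y. Stays where left (friction 0.05 N m). Vertical axis.
- screw_b (a joint): Angle (rad, -2.6 to 2.6, relative to the head) of winged screw B, on top of the mirror head at u (0, 0). Grows when turned clockwise seen from above. Each rad tilts the mirror so that the spot goes 34 mm straight away from the head (from unit's origin). Stays where left (friction 0.05 N m). Vertical axis.
- screw_a_grip (a point): Centre of the wing bar of screw A, on its axis, 149 mm above the table. The bar is steel, 64 mm long (along the point's x axis), 12 mm thick (y), 30 mm high (134 to 164 mm above the table), on a stem 11 mm thick. Turns with the screw.
- screw_b_grip (a point): Centre of the wing bar of screw B, the same shape and height as that of screw A.
- spot_center (a point): Centre of the red light spot, a flat disc of light 14 mm in diameter on the pick-up plate, 16 mm above the table. It cannot be pushed, only steered by the two screws.
- tile_round_mark (a point): Centre of the dark ring on the round-marked steel tile (the target), 16 mm above the table: ring 25 mm inner, 31 mm outer diameter, tile 58 x 68 x 3 mm, fixed. The tiles lie cornerwise on the pick-up plate: it is either the one nearer the mount or the one farther from it.
- tile_square_mark (a point): Centre of the 30 mm square outline on the other steel tile, of the same size: not the target.
- clamp (a joint): Angle (rad) of the clamp lever: near 0 it leans to u-x (right, seen from the robot), at 1.0 (its stop) it leans to u+x (left). It swings in the vertical plane along u x and stays where it is left.
- clamp_tip (a point): Centre of the 26 mm steel ball on the end of the clamp lever, at u y -0.105 (beyond the mount); the rod below it is 10 mm thick. It is 143 mm above the table at either end of its swing and 152 mm midway. It goes from u x -0.099 (start end) to -0.031 (locked), on a hinge at u x -0.065, 82 mm above the table; its block is 97 mm high at most. About 1 N at the ball moves it.
- cup: Bystander: steel cup, 72 mm wide, 85 mm high, standing on the robot's side of the pick-up plate; origin under its centre.
- mould: Bystander: white plastic mould ring, 80 mm wide, 35 mm high, beyond the pick-up plate's left end; origin under its centre.
- driver: Bystander: black-handled screwdriver, 180 mm long, lying beyond the far side of the pick-up plate; origin under its middle.

How it is judged:
On the way, in this order (a step that is already met when the one before it is completed fails the run):
1. the light spot lies wholly inside the ring of the round-marked tile (horizontal distance between spot_center and tile_round_mark below 0.0055 m), for 0.3 s.
2. the clamp lever is then thrown fully over (value of joint clamp above 0.9 rad), for 0.2 s.
At the end, for the whole second after the job is handed in: The spot's centre is within 5.5 mm of the ring's centre (the spot wholly inside the ring) and the clamp lever stands over, beyond 0.9 rad of its 1.0 (horizontal distance between spot_center and tile_round_mark below 0.0055 m and value of joint clamp above 0.9 rad); the robot touches nothing.
It fails at once if the cup, the mould ring or the screwdriver is shoved more than 30 mm, or the cup is tipped over (distance of any of cup, mould, driver from where it was at the start of the episode above 0.03 m or angle between cup's own z axis and vertical above 0.5 rad).
It also fails if it takes over 67 s, if anything falls off the work surface, if the arm or the gripper's body presses on something with over 40 N, if the wrist force passes 120 N, or if a joint passes its speed limit or range.

## Robot

A 7-joint arm with a two-finger parallel gripper is mounted at the origin on the work surface. World frame = base frame: x ahead of the robot, y to its left, z up, the work surface at z = 0. Lengths are in m, angles in rad, forces in N, time in s.
With the tool pointing down it reaches from about 0.4 to 0.9 m from the base axis. Payload 5.5 kg.
Tool frame: the origin (TCP) lies midway between the tips of the shut fingers; the grasp point (between the pads) lies 19 mm behind it; z points along the fingers, y is the direction in which the jaws open and shut (so a half turn about z gives the same grasp; the last joint's range is limited). The gripper opens to 92 mm and grips with 3 to 60 N. Pads are 19 mm wide; open, the fingers measure 130 mm over their backs; the gripper's body (75 mm by 190 mm) begins 47 mm behind the grasp point.
Start: joints at [-0.865, 0.501, -0.427, 1.55, 0.221, 1.138, -0.21], TCP at [0.278, 0.587, 0.227] pointing down, gripper open.
Joint ranges: [-2.88, 2.88], [-0.31, 2.03], [-1.54, 1.56], [0.2, 2.42], [-1.41, 4.55], [0.19, 2.02], [-2.57, 2.57]. Speed limits (rad/s): [2.57, 2.57, 3.14, 3.14, 3.14, 3.14, 3.14].

## Interface

Orientations are given as a unit quaternion [x, y, z, w].
In Python, from bench import env, get_image, calibration, ticket gives the robot as it stands.
- The arm moves only by the tool play_rows, never from a script. Its argument "increments" is a list of rows, each a list of 7 numbers: the turn, a rotation vector about the tool's x, y, z in rad, then the shift along the tool's x, y, z in mm, then the finger opening in mm, from 0 to 91.8. A call has 1 to 20 rows; each row shifts and turns the pose as measured when the row begins, along the tool's axes as they then stand; what a row does not reach is not made up. A row lasts 1/12 s, in which the tool goes at most 41.7 mm and 7.16 degrees, less where a joint would pass 70% of its speed; a pose out of reach is approached as far as the arm can. A call is refused whole if a number of a shift passes 41.7 or a number of a turn 0.125, either way. A call with a gripper value outside its range is refused whole. The fingers move at their own pace and stop on an object; the grip force is fixed at half the most. Time passes only in rows, so rows that do not move let the fingers close. It gives the time, the measured TCP pose, the force and the opening at its end, in the units of the state.
- env.get_state(): the state, without advancing time (a new reading comes with each control period).
- get_image(name): name is "side" or "top"; returns (picture, depth): 384x512x3 uint8, red, green, blue; 384x512 float32, m along the optical axis (not along the pixel's ray), 0 where there is no reading.
- calibration(name): a dict with "fx", "fy", "cx", "cy" (pixels), "world_to_cam" (4x4, takes a point from world to camera coordinates). Camera axes: x right, y down, z forward; pixel columns grow to the right and rows downward; lengths in m; the calibration is good to about 2 mm. A picture is of the moment at which its call begins. calibration takes no time and is no camera call.
- ticket.finish_job(): hands the job in, once; it reports no verdict.
The state is a dict: "time": time; "joint_positions": joint angles; "qd": joint speeds; "joint_efforts": joint torques, N m; "tool_pos": TCP position; "tool_rot": TCP orientation; "wrist_force": force on the tool from outside, world axes, zero at the start; "wrist_torque": the same for the moment, N m; "grip_width": finger opening in m.
Only numpy, scipy, OpenCV 4.12 (cv2) and the standard library are available. Lean on these libraries where they do the work, as an engineer would, in place of code of your own. Each camera call takes 0.05 s, during which the arm holds its last target.

## Working session

There is one attempt and no reset: what is moved stays moved. The work goes in short steps, Python scripts to look and compute and a tool call to move; the robot and the scene stay as the last step left them, time stands still between calls to the robot, and variables do not carry over. Pictures are saved under pics/ and viewed, and the job is handed in when it is done.

Besides the shell and the picture viewer there is one more tool, called after "Call:" as name(argument=value, ...) on one line, values as JSON. play_rows: Moves the arm, as the interface text tells. Its arguments: {"type":"object","properties":{"increments":{"type":"array","items":{"type":"array","items":{"type":"number"}}}},"required":["increments"]}

```bash
mkdir -p pics; ls
cat > h.py <<'E'
import numpy as np,cv2
from bench import env,get_image,calibration,ticket
def snap(n,f):
    im,d=get_image(n); cv2.imwrite(f'pics/{f}.png',cv2.cvtColor(im,cv2.COLOR_RGB2BGR)); np.savez(f'/tmp/{f}.npz',im=im,d=d); return im,d
def ray(n,u,v,z):
    c=calibration(n);M=np.array(c['world_to_cam']);R=M[:3,:3];t=M[:3,3]
    o=-R.T@t;r=R.T@np.array([(u-c['cx'])/c['fx'],(v-c['cy'])/c['fy'],1.])
    return o+r*(z-o[2])/r[2]
def proj(n,p):
    c=calibration(n);M=np.array(c['world_to_cam']);q=M[:3,:3]@np.array(p)+M[:3,3]
    return np.array([c['fx']*q[0]/q[2]+c['cx'],c['fy']*q[1]/q[2]+c['cy']])
def dep(n,u,v,d):
    c=calibration(n);M=np.array(c['world_to_cam']);z=d[int(v),int(u)]
    return M[:3,:3].T@(np.array([(u-c['cx'])/c['fx']*z,(v-c['cy'])/c['fy']*z,z])-M[:3,3])
E
python3 - <<'E'
from h import *
snap('top','top0');snap('side','side0')
s=env.get_state()
for k,v in s.items(): print(k,np.round(v,3))
for n in('top','side'):
    c=calibration(n);print(n,c['fx'],c['cx'],c['cy']);M=c['world_to_cam'];print(np.round(M,3), -M[:3,:3].T@M[:3,3])
E
```

```text
pics
time 0.1
joint_positions [-0.865  0.502 -0.427  1.551  0.221  1.138 -0.21 ]
qd [-0.001 -0.002  0.    -0.003 -0.     0.001  0.001]
joint_efforts [-1.1000e-02 -5.6787e+01 -5.8390e+00 -2.7991e+01 -6.9000e-02  2.4000e-02
  0.0000e+00]
tool_pos [0.278 0.587 0.226]
tool_rot [ 0.22   0.976 -0.001 -0.   ]
wrist_force [ 0.776 -0.797  1.088]
wrist_torque [ 0.05  -0.021  0.022]
grip_width 0.092
top 362.6143273289996 256.1562860568448 187.42024963223093
[[-0.042 -0.999  0.003  0.093]
 [-0.975  0.04  -0.217  0.534]
 [ 0.217 -0.012 -0.976  0.804]
 [ 0.     0.     0.     1.   ]] [0.35036848 0.08110824 0.90030132]
side 459.179230634265 250.06339980098207 190.5377276978126
[[ 0.93  -0.368 -0.018 -0.432]
 [-0.283 -0.68  -0.677  0.28 ]
 [ 0.237  0.634 -0.736  0.777]
 [ 0.     0.     0.     1.   ]] [ 0.29704328 -0.46139432  0.75330448]
```

View pics/top0.png

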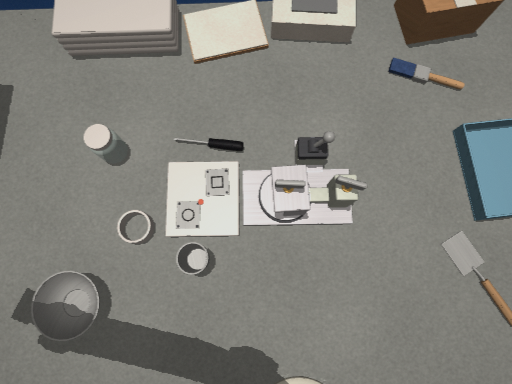

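View pics/side0.png

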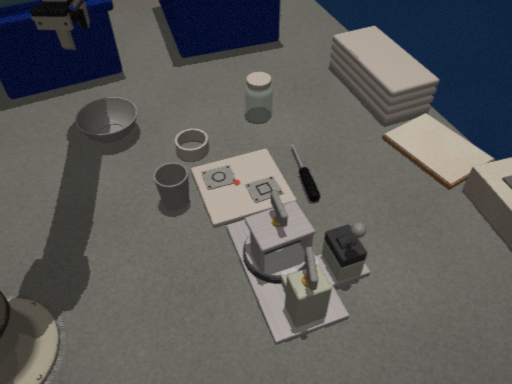

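The top view shows the round tile at about (188,215), the square tile at (217,182) and the spot at (200,202). Wing bar B is at (290,184), A at (350,183), and the clamp ball at (329,137). Next I'll measure these accurately.

Run:
```python
from h import *
im=np.load('/tmp/top0.npz')['im']; d=np.load('/tmp/top0.npz')['d']
c=im[120:250,150:380]; cv2.imwrite('pics/topz.png',cv2.cvtColor(cv2.resize(c,None,fx=3.4,fy=3.4,interpolation=cv2.INTER_CUBIC),cv2.COLOR_RGB2BGR))
im2=np.load('/tmp/side0.npz')['im']
c=im2[140:330,180:380]; cv2.imwrite('pics/sidez.png',cv2.cvtColor(cv2.resize(c,None,fx=3,fy=3,interpolation=cv2.INTER_CUBIC),cv2.COLOR_RGB2BGR))
for n,f in(('top',im),('side',im2)):
    I=f.astype(int);m=((I[...,0]>130)&(I[...,1]<100)&(I[...,2]<100)).astype(np.uint8)
    k,l,st,ce=cv2.connectedComponentsWithStats(m)
    for i in range(1,k):
        if 5<st[i,4]<200: print(n,ce[i],st[i,4],ray(n,*ce[i],.016))
    # white plate
    g=cv2.cvtColor(f,cv2.COLOR_RGB2HSV)
    m=((g[...,1]<40)&(g[...,2]>190)).astype(np.uint8)
    cs,_=cv2.findContours(m,0,2)
    for q in cs:
        if cv2.contourArea(q)>800: 
            r=cv2.minAreaRect(q);print(n,'white',np.round(r[0]),np.round(r[1]),r[2])
    print
```

```text
top white [297. 194.] [ 59. 108.] 89.11859893798828
top white [202. 198.] [73. 71.] 90.0
top white [313.  12.] [25. 82.] 90.0
top white [225.  29.] [46. 75.] 77.6609115600586
top white [111.  16.] [ 32. 116.] 90.0
side [235.91304348 181.69565217] 23 [0.5150059  0.21075744 0.016     ]
```

View pics/topz.png

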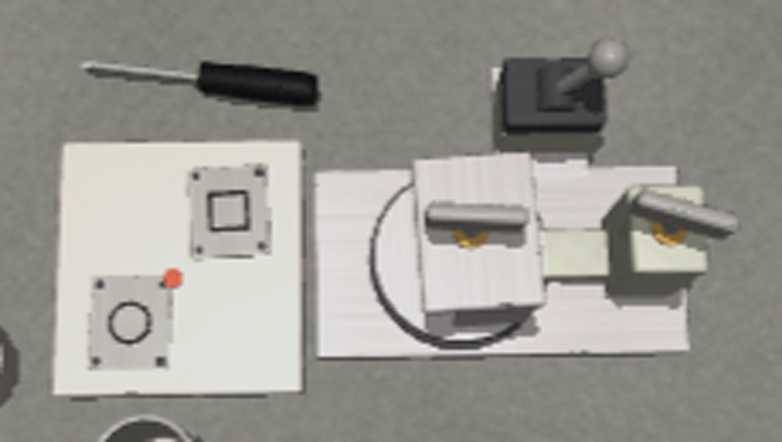

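View pics/sidez.png

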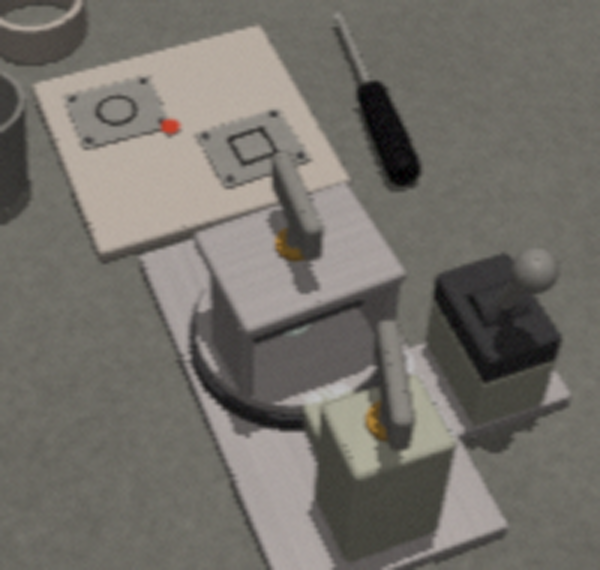

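```bash
cat >> h.py <<'E'
def comps(m,n,z,lo=5,hi=3000):
    k,l,st,ce=cv2.connectedComponentsWithStats(m.astype(np.uint8))
    return [(np.round(ce[i],2),st[i,4],np.round(ray(n,*ce[i],z),4)) for i in range(1,k) if lo<=st[i,4]<hi]
def spot(n,im):
    I=im.astype(int);m=((I[...,0]>I[...,1]+60)&(I[...,0]>I[...,2]+60))
    w=np.clip(I[...,0]-I[...,1]-25,0,None)*m
    m[:, 245 if n=='top' else 260:]=0
    return [c for c in comps(m,n,.016,8,80) if abs(c[2][0]-.5)<.15 and 0<c[2][1]<.35]
E
python3 - <<'E'
from h import *
for n,x0,x1,y0,y1 in(('top',172,237,166,232),('side',200,285,160,205)):
    im=np.load(f'/tmp/{n}0.npz')['im']
    print(n,spot(n,im))
    g=im.max(2); m=np.zeros(g.shape,bool); m[y0:y1,x0:x1]=g[y0:y1,x0:x1]<(110 if n=='top' else 95)
    cs,h=cv2.findContours(m.astype(np.uint8),0,2)
    for q in cs:
        x,y,w,hh=cv2.boundingRect(q)
        if w>9: 
            (a,b),ax,an=cv2.fitEllipse(q) ; M=cv2.moments(q); print((a,b),ax,M['m10']/M['m00'],M['m01']/M['m00'],ray(n,a,b,.016))
# unit geometry: bars
im=np.load('/tmp/top0.npz')['im'];d=np.load('/tmp/top0.npz')['d']
c=calibration('top');M=c['world_to_cam'];v,u=np.mgrid[0:384,0:512]
P=np.stack([(u-c['cx'])/c['fx']*d,(v-c['cy'])/c['fy']*d,d],-1)-M[:3,3];P=P@M[:3,:3];P[d==0]=0
np.save('/tmp/P.npy',P)
m=(P[...,2]>.13)&(v>120)&(v<240)&(u>240)&(u<390)
k,l,st,ce=cv2.connectedComponentsWithStats(m.astype(np.uint8))
for i in range(1,k):
    if st[i,4]>5:
        q=P[l==i]; r=cv2.minAreaRect(q[:,:2].astype(np.float32)); print(ce[i],st[i,4],r,np.median(q[:,2]),q[:,2].max())
m=(abs(P[...,2]-.112)<.006)&(v>120)&(v<240)&(u>240)&(u<390)
k,l,st,ce=cv2.connectedComponentsWithStats(m.astype(np.uint8))
for i in range(1,k):
    if st[i,4]>50:
        q=P[l==i]; r=cv2.minAreaRect(q[:,:2].astype(np.float32)); print('top',ce[i],st[i,4],r,q[:,2].mean())
m=(abs(P[...,2]-.012)<.006)&(v>120)&(v<240)&(u>150)&(u<245)
k,l,st,ce=cv2.connectedComponentsWithStats(m.astype(np.uint8))
for i in range(1,k):
    if st[i,4]>500:
        q=P[l==i]; r=cv2.minAreaRect(q[:,:2].astype(np.float32)); print('plate',ce[i],st[i,4],r,q[:,2].mean())
E
```

```text
top [(array([200.18, 201.27]), np.int32(22), array([0.5175, 0.2105, 0.016 ]))]
(187.6216583251953, 214.4718017578125) (11.337122917175293, 11.848808288574219) 187.38095238095235 215.33333333333331 [0.48579229 0.24155536 0.016     ]
(216.9268035888672, 181.38784790039062) (12.31072998046875, 15.312793731689453) 216.64583333333331 180.25 [0.56638469 0.16810946 0.016     ]
side [(array([236.27, 181.5 ]), np.int32(22), array([0.516, 0.211, 0.016]))]
(263.7178955078125, 188.1491241455078) (11.391637802124023, 14.629820823669434) 263.75246132208156 188.2855133614627 [0.56447052 0.16899148 0.016     ]
(218.26329040527344, 176.25299072265625) (9.06850528717041, 12.639628410339355) 217.2941176470588 178.68627450980392 [0.48421815 0.24191481 0.016     ]
[328.44067797 136.80508475] 118 ((0.6231688261032104, -0.0910290777683258), (0.023195603862404823, 0.022185033187270164), 46.43021011352539) 0.15651280793304323 0.1632862345419345
[351.00763359 182.80534351] 262 ((0.5188559889793396, -0.12883491814136505), (0.0635114461183548, 0.012806020677089691), 70.88745880126953) 0.1623301498623237 0.16675
[... 154 characters left out ...]
 0.16266453353779908 0.16666677381778416
top [290.43309353 188.88920863] 1390 ((0.5224114656448364, -0.004669420421123505), (0.10443529486656189, 0.08020135760307312), 1.3343509435653687) 0.11234677049325649
top [347.48611111 176.125     ] 72 ((0.541994035243988, -0.12973566353321075), (0.013267774134874344, 0.04837287962436676), 0.03559977933764458) 0.11190852638243465
top [345.39240506 193.06962025] 316 ((0.5093877911567688, -0.12911157310009003), (0.0498521514236927, 0.04153311625123024), 87.70512390136719) 0.11227126702357883
plate [202.54378665 198.73671269] 5287 ((0.5277228355407715, 0.20582139492034912), (0.1794855296611786, 0.1903037130832672), 88.55596160888672) 0.013015967937479094
```

Call:
play_rows(increments=[[0,0,0.12,0,0,0,60],[0,0,0.12,0,0,0,60],[0,0,0.12,0,0,0,60],[0,0,0.12,0,0,0,60],[0,0,0.12,0,0,0,60],[0,0,0.12,0,0,0,60],[0,0,0.12,0,0,0,60],[0,0,0.12,0,0,0,60],[0,0,0.12,0,0,0,60],[0,0,0.12,0,0,0,60],[0,0,0.12,0,0,0,60],[0,0,0.12,0,0,0,60]])

```text
time: 1.1
tool_pos: [0.2764, 0.5816, 0.2177]
tool_rot: [0.824, 0.566, -0.008, 0.004]
wrist_force: [-0.5, -0.6, 1.5]
grip_width: 0.06
```

```bash
cat >> h.py <<'E'
from scipy.spatial.transform import Rotation as Ro
def goto(p,ydeg):
    s=env.get_state();R=Ro.from_quat(s['tool_rot']);a=np.deg2rad(ydeg)
    y=np.array([np.cos(a),np.sin(a),0]);z=np.array([0,0,-1.]);T=Ro.from_matrix(np.stack([np.cross(y,z),y,z],1))
    Y=R.as_matrix()[:,1]
    print('t',round(s['time'],2),'pos',np.round(s['tool_pos'],4),'ydeg',np.rad2deg(np.arctan2(Y[1],Y[0])).round(2),'j',np.round(s['joint_positions'],2),'F',np.round(s['wrist_force'],1),'w',round(s['grip_width'],4))
    print(' need turn',np.round((R.inv()*T).as_rotvec(),4),'shift now-axes mm',np.round(R.inv().apply(np.array(p)-s['tool_pos'])*1000,1))
E
python3 -c "
from h import *
goto([.5189,-.1288,.227],-19.1)"
```

```text
t 1.1 pos [0.2764 0.5816 0.2177] ydeg -21.06 j [-1.08  0.48 -0.12  1.57  0.06  1.12 -1.58] F [-0.5 -0.6  1.5] w 0.06
 need turn [-0.0027  0.0166 -0.0342] shift now-axes mm [-575.9  481.6   -0.9]
```

Call:
play_rows(increments=[[0,0,0,-15,12.5,0,60],[0,0.008,-0.017,-30,25,0,60],[0,0.008,-0.017,-30,25,0,60],[0,0,0,-30,25,0,60],[0,0,0,-30,25,0,60],[0,0,0,-30,25,0,60],[0,0,0,-30,25,0,60],[0,0,0,-30,25,0,60],[0,0,0,-30,25,0,60],[0,0,0,-30,25,0,60],[0,0,0,-30,25,0,60],[0,0,0,-30,25,0,60],[0,0,0,-30,25,0,60],[0,0,0,-30,25,0,60],[0,0,0,-30,25,0,60]])

```text
time: 2.35
tool_pos: [0.4706, 0.036, 0.2102]
tool_rot: [0.81, 0.586, -0.004, -0.004]
wrist_force: [0.8, 0.9, -0.5]
grip_width: 0.06
```

```bash
python3 -c "
from h import *
goto([.5189,-.1288,.227],-19.1)"
```

```text
t 2.35 pos [0.4706 0.036  0.2102] ydeg -18.26 j [-0.31  0.18  0.2   2.01 -0.05  0.97 -0.41] F [ 0.8  0.9 -0.5] w 0.06
 need turn [-0.0114  0.0017  0.0147] shift now-axes mm [-141.3   97.3  -17.7]
```

Call:
play_rows(increments=[[-0.01,0,0.015,-28,19,-4,60],[0,0,0,-28,19,-4,60],[0,0,0,-28,19,-3,60],[0,0,0,-28,19,-2,60],[0,0,0,-28,19,-2,60],[0,0,0,0,0,0,60],[0,0,0,0,0,0,60]])

```text
time: 2.93
tool_pos: [0.5148, -0.1474, 0.2246]
tool_rot: [0.819, 0.574, -0.003, 0.002]
wrist_force: [-0.0, 0.2, -0.1]
grip_width: 0.06
```

```bash
python3 -c "
from h import *
goto([.5189,-.1288,.130],-19.1)"
```

```text
t 2.93 pos [ 0.5148 -0.1474  0.2246] ydeg -19.95 j [-0.05  0.27  0.32  1.86 -0.09  1.02 -0.04] F [-0.   0.2 -0.1] w 0.06
 need turn [-0.0004  0.0073 -0.0148] shift now-axes mm [19.6 -2.4 94.5]
```

Call:
play_rows(increments=[[0,0.007,-0.01,10,-1.5,0,60],[0,0,0,8,0,0,60],[0,0,0,0,0,0,60],[0,0,0,0,0,20,60],[0,0,0,0,0,10,60],[0,0,0,0,0,0,60]])

```text
time: 3.43
tool_pos: [0.5197, -0.1206, 0.1932]
tool_rot: [0.813, 0.582, 0.001, -0.002]
wrist_force: [-0.9, -0.4, 0.3]
grip_width: 0.0601
```

```bash
python3 -c "
from h import *
goto([.5189,-.1288,.130],-19.1)"
```

```text
t 3.43 pos [ 0.5197 -0.1206  0.1932] ydeg -18.8 j [-0.07  0.31  0.3   1.9  -0.11  0.96 -0.04] F [-0.9 -0.4  0.3] w 0.0601
 need turn [-0.002  -0.0034  0.0053] shift now-axes mm [-8.3  2.  63.2]
```

Call:
play_rows(increments=[[0,0,0,-3,1,10,60],[0,0,0,-3,1,10,60],[0,0,0,0,0,10,60],[0,0,0,0,0,5,60],[0,0,0,0,0,0,60],[0,0,0,0,0,0,60]])

```text
time: 3.93
tool_pos: [0.5194, -0.1252, 0.1547]
tool_rot: [0.812, 0.584, 0.0, -0.002]
wrist_force: [0.4, 0.6, -0.1]
grip_width: 0.0599
```

```bash
python3 -c "
from h import *
goto([.5189,-.1288,.130],-19.1)"
```

```text
t 3.93 pos [ 0.5194 -0.1252  0.1547] ydeg -18.6 j [-0.05  0.36  0.29  1.93 -0.14  0.88 -0.01] F [ 0.4  0.6 -0.1] w 0.0599
 need turn [-0.0035 -0.0036  0.0088] shift now-axes mm [-3.7  0.7 24.7]
```

Call:
play_rows(increments=[[0,0,0.006,-2,0.5,9,60],[0,0,0,-1,0,7,60],[0,0,0,0,0,4,60],[0,0,0,0,0,1,60],[0,0,0,0,0,0,60],[0,0,0,0,0,0,60]])

```text
time: 4.43
tool_pos: [0.5193, -0.1292, 0.132]
tool_rot: [0.814, 0.58, 0.001, -0.002]
wrist_force: [-0.9, 0.3, 0.3]
grip_width: 0.0599
```

```bash
python3 -c "
from h import *
goto([.5189,-.1288,.130],-19.1)"
```

```text
t 4.43 pos [ 0.5193 -0.1292  0.132 ] ydeg -19.05 j [-0.04  0.39  0.29  1.94 -0.15  0.83 -0.  ] F [-0.9  0.3  0.3] w 0.0599
 need turn [-0.0024 -0.0036  0.0009] shift now-axes mm [ 0.3 -0.5  2. ]
```

Well placed. I'll close on A and then turn it.

Call:
play_rows(increments=[[0,0,0,0,0,0,4],[0,0,0,0,0,0,4],[0,0,0,0,0,0,4],[0,0,0,0,0,0,4],[0,0,0,0,0,0,4],[0,0,0,0,0,0,4],[0,0,0,0,0,0,4],[0,0,0,0,0,0,4]])

```text
time: 5.1
tool_pos: [0.5185, -0.1285, 0.133]
tool_rot: [0.814, 0.581, 0.001, -0.003]
wrist_force: [-1.5, 0.8, 9.2]
grip_width: 0.0116
```

```bash
python3 -c "
from h import *
goto([.5189,-.1288,.130],-62.2)"
```

```text
t 5.1 pos [ 0.5185 -0.1285  0.133 ] ydeg -19.02 j [-0.04  0.39  0.29  1.94 -0.15  0.83 -0.  ] F [-1.5  0.8  9.2] w 0.0116
 need turn [-0.0055 -0.0025  0.7537] shift now-axes mm [-0.1  0.4  3. ]
```

Call:
play_rows(increments=[[0,0,0.06,0,0,0,4],[0,0,0.06,0,0,0,4],[0,0,0.06,0,0,0,4],[0,0,0.06,0,0,0,4],[0,0,0.06,0,0,0,4],[0,0,0.06,0,0,0,4],[0,0,0.06,0,0,0,4],[0,0,0.06,0,0,0,4],[0,0,0.06,0,0,0,4],[0,0,0.06,0,0,0,4],[0,0,0.04,0,0,0,4],[0,0,0.02,0,0,0,4],[0,0,0,0,0,0,4]])

```text
time: 6.18
tool_pos: [0.5179, -0.128, 0.1331]
tool_rot: [0.963, 0.271, -0.0, -0.003]
wrist_force: [-0.4, -0.3, -0.9]
grip_width: 0.0116
```

```bash
python3 -c "
from h import *
goto([.5189,-.1288,.130],-62.2)
for n in ('top','side'):
    im,d=snap(n,n+'1'); print(spot(n,im))"
```

```text
t 6.18 pos [ 0.5179 -0.128   0.1331] ydeg -58.53 j [-0.16  0.41  0.44  1.95 -0.24  0.84 -0.62] F [-0.4 -0.3 -0.9] w 0.0116
 need turn [-0.0054 -0.0006  0.0641] shift now-axes mm [0.5 1.2 3.1]
[(array([201.19, 211.14]), np.int32(21), array([0.4927, 0.2082, 0.016 ]))]
[(array([226.29, 185.07]), np.int32(28), array([0.4918, 0.2093, 0.016 ]))]
```

Call:
play_rows(increments=[[0,0,0.03,0,0,0,4],[0,0,0.02,0,0,0,4],[0,0,0.01,0,0,0,4],[0,0,0,0,0,0,4]])

```text
time: 6.62
tool_pos: [0.5178, -0.128, 0.1331]
tool_rot: [0.97, 0.243, -0.0, -0.003]
wrist_force: [-0.6, 0.1, 0.7]
grip_width: 0.0118
```

```bash
python3 -c "
from h import *
goto([.5189,-.1288,.130],-62.2)
for n in ('top','side'):
    im,d=snap(n,n+'2'); print(spot(n,im))"
```

```text
t 6.62 pos [ 0.5178 -0.128   0.1331] ydeg -61.86 j [-0.17  0.41  0.45  1.95 -0.24  0.84 -0.67] F [-0.6  0.1  0.7] w 0.0118
 need turn [-0.0057 -0.0007  0.0059] shift now-axes mm [0.5 1.3 3.1]
[(array([201.39, 212.04]), np.int32(23), array([0.4904, 0.2077, 0.016 ]))]
[(array([225.5 , 185.71]), np.int32(24), array([0.4895, 0.2081, 0.016 ]))]
```

View pics/side2.png

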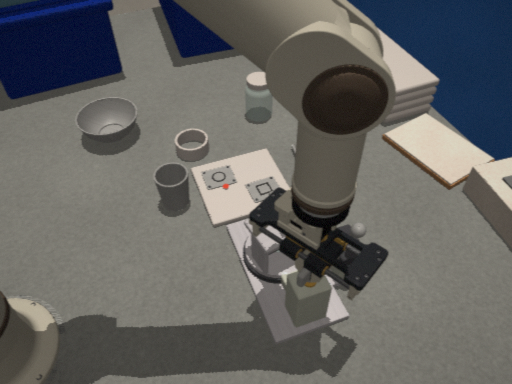

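Side view: the fingers hold bar A at (310,270), and the spot at (225,186) lines up radially with the ring. I'll release, lift, and turn back for B.

Call:
play_rows(increments=[[0,0,0,0,0,0,60],[0,0,0,0,0,0,60],[0,0,0,0,0,0,60],[0,0,0,0,0,0,60],[0,0,0,0,0,-10,60],[0,0,0,0,0,-20,60],[0,0,0,0,0,-20,60],[0,0,0,0,0,-10,60],[0,0,-0.1,0,0,0,60],[0,0,-0.1,0,0,0,60],[0,0,-0.1,0,0,0,60],[0,0,-0.1,0,0,0,60],[0,0,-0.1,0,0,0,60],[0,0,-0.1,0,0,0,60],[0,0,-0.1,0,0,0,60],[0,0,-0.1,0,0,0,60],[0,0,-0.1,0,0,0,60],[0,0,-0.1,0,0,0,60],[0,0,-0.05,0,0,0,60],[0,0,0,0,0,0,60]])

```text
time: 8.38
tool_pos: [0.5198, -0.1295, 0.2043]
tool_rot: [0.699, 0.716, 0.003, 0.001]
wrist_force: [-0.2, 0.1, 0.4]
grip_width: 0.0599
```

```bash
python3 -c "
from h import *
goto([.5219,.0009,.19],3.1)"
```

```text
t 8.38 pos [ 0.5198 -0.1295  0.2043] ydeg 1.38 j [-0.04  0.29  0.29  1.89 -0.1   0.97  0.31] F [-0.2  0.1  0.4] w 0.0599
 need turn [ 0.0055 -0.0036 -0.03  ] shift now-axes mm [130.2   5.1  14.9]
```

Call:
play_rows(increments=[[0,0,-0.02,20,2,0,60],[0,0,0,30,1,0,60],[0,0,0,30,1,0,60],[0,0,0,20,0,0,60],[0,0,0,8,0,0,60],[0,0,0,2,0,0,60],[0,0,0,0,0,0,60],[0,0,0,0,0,0,60]])

```text
time: 9.05
tool_pos: [0.5207, -0.02, 0.2071]
tool_rot: [0.698, 0.716, 0.004, 0.003]
wrist_force: [-1.0, 0.0, 0.2]
grip_width: 0.0598
```

```bash
python3 -c "
from h import *
goto([.5219,.0009,.13],3.1)
im,d=snap('side','side3');print(spot('side',im))"
```

```text
t 9.05 pos [ 0.5207 -0.02    0.2071] ydeg 1.52 j [-0.21  0.26  0.23  1.92 -0.07  0.96  0.08] F [-1.   0.   0.2] w 0.0598
 need turn [ 0.0094 -0.0005 -0.0275] shift now-axes mm [20.8  1.  77.1]
[(array([225.5 , 185.71]), np.int32(24), array([0.4895, 0.2081, 0.016 ]))]
```

View pics/side3.png

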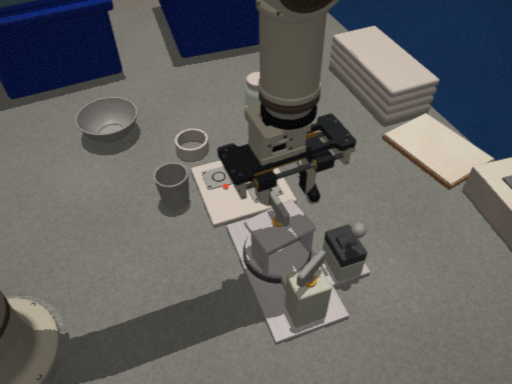

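The image shows A released and turned (312,268), the spot unchanged at (225,186), and bar B at (280,210), under and just short of the gripper. I'll continue the approach.

Call:
play_rows(increments=[[0.008,0,-0.025,10,1,0,60],[0,0,0,8,0,5,60],[0,0,0,2,0,12,60],[0,0,0,0,0,12,60],[0,0,0,0,0,8,60],[0,0,0,0,0,2,60],[0,0,0,0,0,0,60]])

```text
time: 9.68
tool_pos: [0.522, -0.0021, 0.1658]
tool_rot: [0.691, 0.723, 0.0, 0.001]
wrist_force: [-0.6, 0.1, 0.3]
grip_width: 0.0599
```

```bash
python3 -c "
from h import *
goto([.5219,.0009,.13],3.1)"
```

```text
t 9.68 pos [ 0.522  -0.0021  0.1658] ydeg 2.62 j [-0.23  0.32  0.21  1.95 -0.08  0.88  0.07] F [-0.6  0.1  0.3] w 0.0599
 need turn [ 0.0013  0.0007 -0.0084] shift now-axes mm [ 3.1  0.  35.8]
```

Call:
play_rows(increments=[[0,0,-0.007,2,0,10,60],[0,0,0,1,0,10,60],[0,0,0,0,0,8,60],[0,0,0,0,0,4,60],[0,0,0,0,0,1,60],[0,0,0,0,0,0,60],[0,0,0,0,0,0,60]])

```text
time: 10.27
tool_pos: [0.5221, 0.0009, 0.1295]
tool_rot: [0.688, 0.725, 0.0, 0.001]
wrist_force: [-0.3, 0.4, 0.1]
grip_width: 0.0599
```

```bash
python3 -c "
from h import *
goto([.5219,.0009,.13],3.1)"
```

```text
t 10.27 pos [0.5221 0.0009 0.1295] ydeg 3.02 j [-0.22  0.37  0.2   1.97 -0.1   0.81  0.09] F [-0.3  0.4  0.1] w 0.0599
 need turn [ 0.0013  0.0008 -0.0014] shift now-axes mm [ 0.  -0.2 -0.5]
```

Grip and turn about 0.9 of the 0.99 rad.

Call:
play_rows(increments=[[0,0,0,0,0,0,4],[0,0,0,0,0,0,4],[0,0,0,0,0,0,4],[0,0,0,0,0,0,4],[0,0,0,0,0,0,4],[0,0,0,0,0,0,4],[0,0,0,0,0,0,4],[0,0,0.06,0,0,0,4],[0,0,0.08,0,0,0,4],[0,0,0.08,0,0,0,4],[0,0,0.08,0,0,0,4],[0,0,0.08,0,0,0,4],[0,0,0.08,0,0,0,4],[0,0,0.08,0,0,0,4],[0,0,0.08,0,0,0,4],[0,0,0.08,0,0,0,4],[0,0,0.08,0,0,0,4],[0,0,0.05,0,0,0,4],[0,0,0.02,0,0,0,4],[0,0,0,0,0,0,4]])

```text
time: 11.93
tool_pos: [0.5209, 0.0013, 0.1312]
tool_rot: [0.933, 0.359, -0.0, 0.0]
wrist_force: [-0.1, 0.2, 0.2]
grip_width: 0.0121
```

```bash
python3 -c "
from h import *
goto([.5219,.0009,.13],-53.5)
for n in ('top','side'):
    im,d=snap(n,n+'4'); print(spot(n,im))"
```

```text
t 11.93 pos [0.5209 0.0013 0.1312] ydeg -47.93 j [-0.38  0.38  0.39  1.98 -0.2   0.82 -0.71] F [-0.1  0.2  0.2] w 0.0121
 need turn [0.     0.0003 0.0972] shift now-axes mm [0.5 1.  1.2]
[(array([189.6 , 214.04]), np.int32(25), array([0.4867, 0.2367, 0.016 ]))]
[(array([218.75, 178.25]), np.int32(12), array([0.4832, 0.2356, 0.016 ]))]
```

Run:
```python
from h import *
a=np.load('/tmp/top4.npz')['im'][160:240,160:245];b=np.load('/tmp/side4.npz')['im'][150:215,190:290]
a=cv2.resize(a,(425,400),interpolation=cv2.INTER_CUBIC);b=cv2.resize(b,None,fx=3.5,fy=3.5,interpolation=cv2.INTER_CUBIC)
o=np.zeros((400,780,3),np.uint8);o[:400,:425]=a;o[:b.shape[0],428:428+b.shape[1]]=b
cv2.imwrite('pics/z4.png',o[...,::-1])
```

```text
(no output)
```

View pics/z4.png

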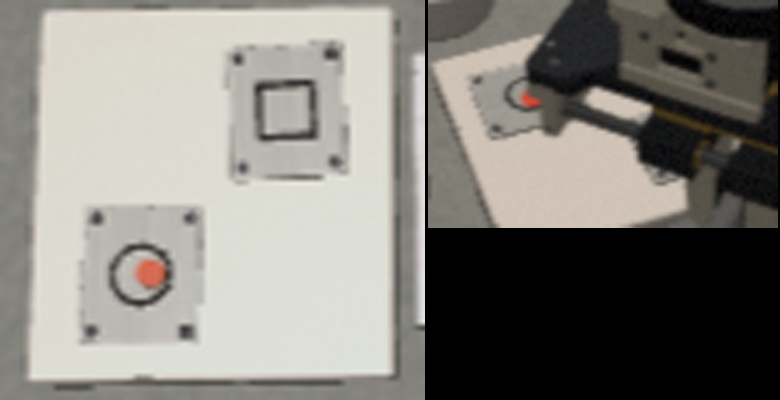

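Zoomed top view: the ring's centre is at (141,274) and the spot at (150,273), at 0.5 mm per pixel. That leaves the spot about 4.5 mm short, or about 0.14 rad on B.

Call:
play_rows(increments=[[0,0,0.05,0,0,0,4],[0,0,0.05,0,0,0,4],[0,0,0.03,0,0,0,4],[0,0,0.01,0,0,0,4],[0,0,0,0,0,0,4],[0,0,0,0,0,0,4]])

```text
time: 12.53
tool_pos: [0.5207, 0.0014, 0.1312]
tool_rot: [0.956, 0.294, -0.0, -0.0]
wrist_force: [0.1, 0.9, 0.1]
grip_width: 0.0118
```

```bash
cat > z.py <<'E'
from h import *
import sys
k=sys.argv[1]
goto([.5219,.0009,.13],-53.5)
im,d=snap('top','top'+k);print(spot('top',im))
# ring centre: tile corners / dark mask incl. spot
g=im.max(2);m=np.zeros(g.shape,np.uint8);m[195:235,172:204]=(g[195:235,172:204]<125)
cs,_=cv2.findContours(m,cv2.RETR_EXTERNAL,2)
for q in cs:
    x,y,w,h=cv2.boundingRect(q)
    if w>5: print('dark',(x,y,w,h),cv2.minEnclosingCircle(q))
a=cv2.resize(im[195:235,170:210],(600,600),interpolation=cv2.INTER_CUBIC)
cv2.imwrite(f'pics/z{k}.png',a[...,::-1])
E
python3 z.py 5
```

```text
t 12.53 pos [0.5207 0.0014 0.1312] ydeg -55.78 j [-0.4   0.39  0.42  1.98 -0.21  0.82 -0.83] F [0.1 0.9 0.1] w 0.0118
 need turn [-0.0008  0.0001 -0.0398] shift now-axes mm [0.7 1.1 1.2]
[(array([187.71, 214.58]), np.int32(24), array([0.4855, 0.2413, 0.016 ]))]
dark (182, 209, 12, 12) ((187.6764678955078, 214.3235321044922), 6.275915622711182)
```

View pics/z5.png

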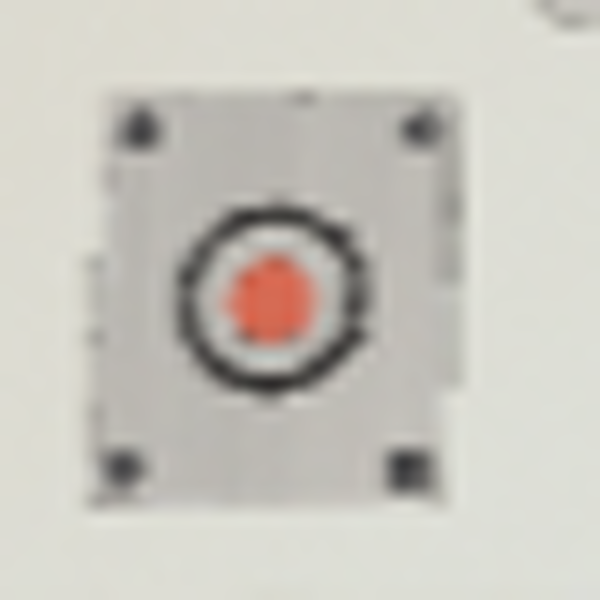

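The spot is centred in the ring to within 1 mm: spot (187.7,214.6), ring (187.7,214.4). Now I'll release, lift and turn.

Call:
play_rows(increments=[[0,0,0,0,0,0,60],[0,0,0,0,0,0,60],[0,0,0,0,0,0,60],[0,0,0,0,0,0,60],[0,0,0,0,0,0,60],[0,0,0,0,0,-10,60],[0,0,0,0,0,-20,60],[0,0,0,0,0,-25,60],[0,0,0,0,0,-10,0],[0,0,-0.1,0,0,0,0],[0,0,-0.1,0,0,0,0],[0,0,-0.1,0,0,0,0],[0,0,-0.1,0,0,0,0],[0,0,-0.1,0,0,0,0],[0,0,-0.1,0,0,0,0],[0,0,-0.1,0,0,0,0],[0,0,-0.1,0,0,0,0],[0,0,-0.07,0,0,0,0],[0,0,0,0,0,0,0]])

```text
time: 14.17
tool_pos: [0.5218, 0.0012, 0.2051]
tool_rot: [0.727, 0.686, 0.003, 0.001]
wrist_force: [-0.3, -0.4, 0.5]
grip_width: 0.0007
```

```bash
python3 z.py 6; python3 -c "
from h import *
goto([.625,-.145,.21],0)
im,d=snap('side','side6');print(spot('side',im))"
```

```text
t 14.17 pos [0.5218 0.0012 0.2051] ydeg -3.33 j [-0.31  0.27  0.3   1.92 -0.1   0.96 -0.02] F [-0.3 -0.4  0.5] w 0.0007
 need turn [ 0.0042 -0.004   0.8756] shift now-axes mm [-0.5 -0.3 75.1]
[(array([187.71, 214.58]), np.int32(24), array([0.4855, 0.2413, 0.016 ]))]
dark (182, 209, 12, 12) ((187.6764678955078, 214.3235321044922), 6.275915622711182)
t 14.22 pos [0.5219 0.0012 0.2052] ydeg -3.54 j [-0.31  0.27  0.3   1.92 -0.1   0.96 -0.03] F [-0.8 -0.   0.3] w 0.0003
 need turn [ 0.0055 -0.0017 -0.0617] shift now-axes mm [-139.6  111.9   -4.5]
[(array([218.5, 176. ]), np.int32(26), array([0.485 , 0.2425, 0.016 ]))]
```

View pics/side6.png

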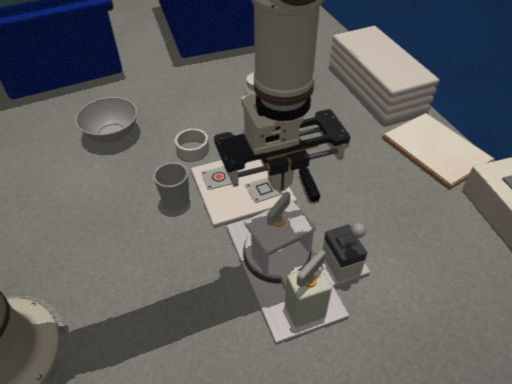

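B is released and the spot stayed in the ring (218,176). The clamp ball is at (357,230). I'll move to its right side.

Call:
play_rows(increments=[[0,0,-0.03,-12,10,-2,0],[0,0,-0.03,-25,20,-1,0],[0,0,0,-28,22,-1,0],[0,0,0,-28,22,0,0],[0,0,0,-20,16,0,0],[0,0,0,-10,8,0,0],[0,0,0,-2,2,0,0],[0,0,0,0,0,0,0],[0,0,0,0,0,0,0]])

```text
time: 15.02
tool_pos: [0.6226, -0.1277, 0.2085]
tool_rot: [0.712, 0.702, 0.002, 0.001]
wrist_force: [0.2, -0.3, -0.2]
grip_width: 0.0005
```

```bash
python3 -c "
from h import *
goto([.624,-.145,.13],0)"
```

```text
t 15.02 pos [ 0.6226 -0.1277  0.2085] ydeg -0.79 j [-0.08  0.47  0.33  1.63 -0.17  1.06  0.29] F [ 0.2 -0.3 -0.2] w 0.0005
 need turn [ 0.0038 -0.0018 -0.0137] shift now-axes mm [-17.4   1.4  78.5]
```

Call:
play_rows(increments=[[0,0,-0.01,-10,1,0,0],[0,0,0,-8,0,0,0],[0,0,0,-2,0,8,0],[0,0,0,0,0,15,0],[0,0,0,0,0,18,0],[0,0,0,0,0,14,0],[0,0,0,0,0,8,0],[0,0,0,0,0,3,0],[0,0,0,0,0,0,0],[0,0,0,0,0,0,0]])

```text
time: 15.85
tool_pos: [0.6212, -0.1441, 0.1394]
tool_rot: [0.707, 0.708, 0.003, -0.0]
wrist_force: [0.4, 0.1, 0.9]
grip_width: 0.0004
```

```bash
python3 -c "
from h import *
goto([.624,-.055,.130],0)
im,d=snap('side','side7');print(spot('side',im))"
```

```text
t 15.85 pos [ 0.6212 -0.1441  0.1394] ydeg 0.08 j [-0.04  0.55  0.31  1.68 -0.21  0.94  0.35] F [0.4 0.1 0.9] w 0.0004
 need turn [ 0.004  -0.0053  0.0014] shift now-axes mm [89.   2.9  9.9]
[(array([218.5, 176. ]), np.int32(26), array([0.485 , 0.2425, 0.016 ]))]
```

View pics/side7.png

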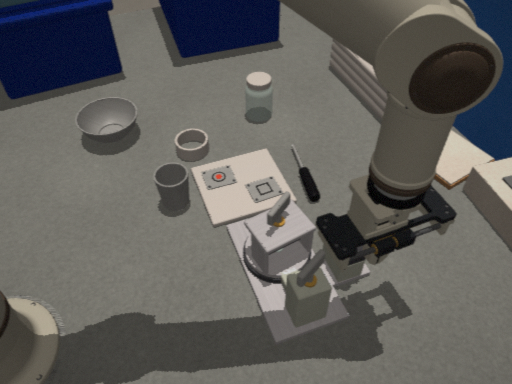

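The gripper is right of the ball, with the post and bars clear. I'll lower 8 mm and push towards +y.

Call:
play_rows(increments=[[0,0,0,0,2,5,0],[0,0,0,0,1,3,0],[0,0,0,0,0,0,0],[0,0,0,6,0,0,0],[0,0,0,10,0,0,0],[0,0,0,10,0,0,0],[0,0,0,10,0,0,0],[0,0,0,10,0,0,0],[0,0,0,10,0,0,0],[0,0,0,8,0,0,0],[0,0,0,6,0,0,0],[0,0,0,3,0,0,0],[0,0,0,0,0,0,0]])

```text
time: 16.98
tool_pos: [0.6271, -0.0619, 0.135]
tool_rot: [0.705, 0.709, 0.005, 0.002]
wrist_force: [0.2, -0.4, -1.0]
grip_width: 0.0005
```

```bash
python3 -c "
from h import *
goto([.624,-.055,.130],0)
im,d=snap('side','side8');print(spot('side',im))"
```

```text
t 16.98 pos [ 0.6271 -0.0619  0.135 ] ydeg 0.26 j [-0.16  0.54  0.3   1.71 -0.2   0.91  0.22] F [ 0.2 -0.4 -1. ] w 0.0005
 need turn [ 0.0109 -0.0041  0.0045] shift now-axes mm [ 6.9 -3.1  4.9]
[(array([218.5, 176. ]), np.int32(26), array([0.485 , 0.2425, 0.016 ]))]
```

View pics/side8.png

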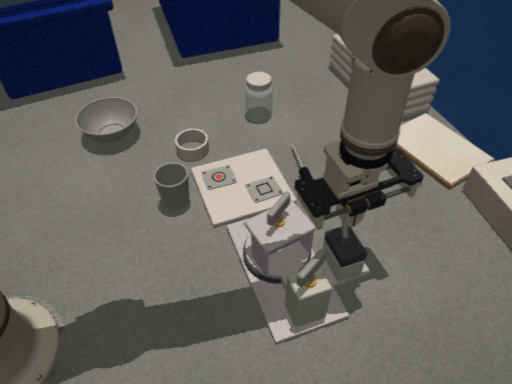

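The lever is moving over, with no stop force yet. I'll push on gently.

Call:
play_rows(increments=[[0.01,0,0,3,-1,2,0],[0,0,0,3,0,1,0],[0,0,0,2,0,0,0],[0,0,0,2,0,0,0],[0,0,0,0,0,0,0]])

```text
time: 17.45
tool_pos: [0.6261, -0.0552, 0.1316]
tool_rot: [0.707, 0.707, 0.001, -0.0]
wrist_force: [0.2, 0.1, -0.8]
grip_width: 0.0005
```

```bash
python3 -c "
from h import *
goto([.624,-.055,.130],0)"
```

```text
t 17.45 pos [ 0.6261 -0.0552  0.1316] ydeg 0.02 j [-0.18  0.54  0.3   1.71 -0.2   0.92  0.2 ] F [ 0.2  0.1 -0.8] w 0.0005
 need turn [ 0.0003 -0.0012  0.0003] shift now-axes mm [ 0.2 -2.1  1.6]
```

Call:
play_rows(increments=[[0,0,0,3,-1,1,0],[0,0,0,3,0,0,0],[0,0,0,2,0,0,0],[0,0,0,2,0,0,0],[0,0,0,0,0,0,0]])

```text
time: 17.87
tool_pos: [0.6259, -0.0551, 0.1318]
tool_rot: [0.71, 0.704, -0.002, 0.005]
wrist_force: [0.9, -0.4, -0.5]
grip_width: 0.0005
```

```bash
python3 -c "
from h import *
goto([.624,-.055,.130],0)"
```

```text
t 17.87 pos [ 0.6259 -0.0551  0.1318] ydeg -0.47 j [-0.19  0.54  0.31  1.71 -0.19  0.91  0.18] F [ 0.9 -0.4 -0.5] w 0.0005
 need turn [ 0.0041  0.009  -0.0081] shift now-axes mm [ 0.1 -2.   1.8]
```

It has stopped at y = -0.055, as computed for the stop. I'll back off, raise and check.

Call:
play_rows(increments=[[0,0,0,-8,0,0,0],[0,0,0,-15,0,0,0],[0,0,0,-15,0,0,0],[0,0,0,-15,0,0,0],[0,0,0,-8,0,-8,0],[0,0,0,0,0,-20,0],[0,0,0,0,0,-25,0],[0,0,0,0,0,-25,0],[0,0,0,-20,0,-20,0],[0,0,0,-30,0,-10,0],[0,0,0,-30,0,0,0],[0,0,0,-20,0,0,0],[0,0,0,-10,0,0,0],[0,0,0,0,0,0,0],[0,0,0,0,0,0,0]])

```text
time: 19.12
tool_pos: [0.6263, -0.2157, 0.2489]
tool_rot: [0.704, 0.711, 0.005, -0.003]
wrist_force: [0.3, 0.4, 0.5]
grip_width: 0.0008
```

```bash
python3 z.py 9
python3 - <<'E'
from h import *
im,d=snap('side','side9');print(spot('side',im))
for n in('top','side'):
    d=np.load(f'/tmp/{n}9.npz')['d']
    c=calibration(n);M=c['world_to_cam'];v,u=np.mgrid[0:384,0:512]
    P=(np.stack([(u-c['cx'])/c['fx']*d,(v-c['cy'])/c['fy']*d,d],-1)-M[:3,3])@M[:3,:3]
    q=P[(P[...,2]>.12)&(P[...,2]<.17)&(P[...,0]>.6)&(P[...,0]<.65)&(P[...,1]>-.13)&(P[...,1]<0)&(d>0)]
    print(n,len(q),q.min(0),q.max(0),q.mean(0))
E
```

```text
t 19.12 pos [ 0.6263 -0.2157  0.2489] ydeg 0.57 j [ 0.05  0.49  0.35  1.51 -0.19  1.18  0.45] F [0.3 0.4 0.5] w 0.0008
 need turn [-0.0033 -0.0126  0.9438] shift now-axes mm [ 216.2 -102.6  121.3]
[(array([187.71, 214.58]), np.int32(24), array([0.4855, 0.2413, 0.016 ]))]
dark (182, 209, 12, 12) ((187.61764526367188, 214.38235473632812), 6.197685718536377)
[(array([218.44, 175.92]), np.int32(25), array([0.4849, 0.2428, 0.016 ]))]
top 113 [ 0.61361331 -0.04973226  0.12052402] [ 0.6367661  -0.02183088  0.15718722] [ 0.62354908 -0.0334803   0.15029532]
side 220 [ 0.61373165 -0.04898703  0.12052746] [ 0.63793155 -0.02115243  0.15577564] [ 0.62369063 -0.03704908  0.14427541]
```

View pics/side9.png

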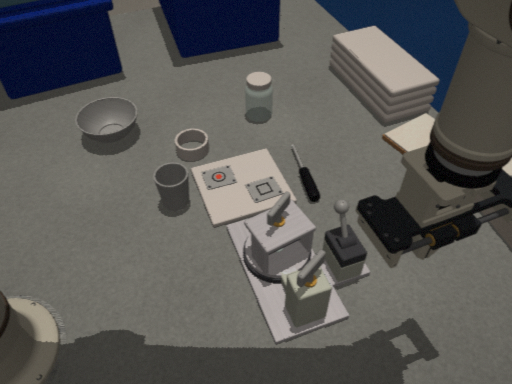

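View pics/top9.png

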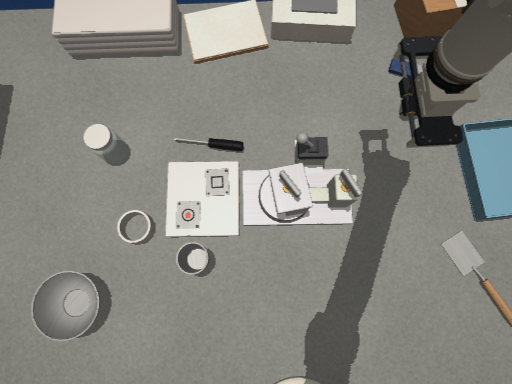

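The ball's leftmost extent is at y = -0.0215, so its centre is about -0.034, against a predicted -0.033 when locked. Its top is at 156 mm, which matches the end height. The spot is centred in both views, the bystanders haven't moved, and the arm is clear.

```bash
python3 -c "
from h import *
print(ticket.finish_job())"
```

```text
the job is handed in; nothing more can be done
None
```

The light spot is inside the ring on the round-marked tile, the clamp lever is over at its stop, and I handed the job in at about 19 s of the 67 s allowed. I turned screw A about 0.75 rad and screw B about 1.03 rad clockwise, both gripped by their wing bars. I then let go and pushed the clamp ball over with shut fingers.

Last checks before handing in:
- **Spot:** its centre is within about 1 mm of the ring's centre in the top view (the limit is 5.5 mm). The two cameras' readings of the spot differ by 1.5 mm, within their calibration. It did not move when I released the screws or threw the clamp.
- **Clamp:** the ball's centre is at y ≈ -0.034 m, with about -0.033 m expected when locked. Its top is 156 mm high, which matches the end of the swing. The pushing fingers stopped there, but the wrist force showed no clear peak, so the locked position rests on these measurements.
- **Surroundings:** the cup, mould ring and screwdriver look unmoved, and the arm is clear of everything.

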